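Set a straightedge to two pins and lock it with the cam

ROBOT

A 6-joint arm with a two-finger parallel gripper is mounted at the origin on the work surface; the furniture and walls round the work are solid. World frame = base frame: x ahead of the robot, y to its left, z up, the work surface at z = 0. Lengths are in m, angles in rad, forces in N, time in s.
With the tool pointing down it reaches from about 0.425 to 0.95 m from the base axis. Payload 3.5 kg.
Tool frame: the origin (TCP) lies between the finger pads; the fingertips stand 19 mm ahead of it and the grasp point (between the pads) is the TCP; z points along the fingers, y is the line along which they close (so a half turn about z gives the same grasp; the last joint's range is limited). The gripper opens to 85 mm and grips with 20 to 120 N. Pads are 22 mm wide; open, the fingers measure 114 mm over their backs; the gripper's body (76 mm by 85 mm) begins 54 mm behind the grasp point. The pads swing forward as they close: fully open they stand 13 mm farther back than shut.
Start: joints at [1.133, 0.286, 1.577, -0, 1.279, -0.15], TCP at [0.192, 0.647, 0.25] pointing down, gripper open.
Joint ranges: [-2.77, 2.77], [-0.9, 2.22], [0.21, 2.48], [-1.53, 4.67], [0.24, 2.81], [-2.84, 2.84]. Speed limits (rad/s): [2.79, 2.79, 3.14, 3.14, 3.14, 3.14].

INTERFACE

Orientations are given as a 3x3 rotation matrix whose columns are the frame's x, y, z axes.
In Python, from station import env gives the robot as it stands.
- The arm moves only by the tool servo_tool, never from a script. Its argument "increments" is a list of rows, each a list of 7 numbers: the turn, a rotation vector about the tool's x, y, z in degrees, then the shift along the tool's x, y, z in m, then the opening, from 0 (shut) to 1 (fully open). In form: [[wx, wy, wz, dx, dy, dz, gripper], ...]. A call has exactly 8 rows; each row shifts and turns the commanded pose from where the row before left it, along the tool's axes as they then stand; what a row does not reach is not made up. A row lasts 1/12 s, in which the tool goes at most 41.7 mm and 7.16 degrees, less where a joint would pass 70% of its speed; a pose out of reach is approached as far as the arm can. A call is refused whole if a number of a shift passes 0.0417 or a number of a turn 7.16, either way. A call with a gripper value outside its range is refused whole. The fingers move at their own pace and stop on an object; "squeeze" is the grip in N (left out, the last holds). Time passes only in rows, so rows that do not move let the fingers close, or fill a call up. It gives the time, the measured TCP pose, the force, the opening and the grip force at its end, in the units of the state.
- env.observe(): the state, without advancing time (a new reading comes with each control period).
- env.grab_frame(name): name is "side" or "top" or "wrist"; returns (picture, depth): 400x640x3 uint8, red, green, blue; 400x640 float32, m along the optical axis (not along the pixel's ray), 0 where there is no reading.
- env.camera_info(name): a dict with "camera_matrix" (3x3 intrinsics, pixels), "R" (3x3) and "t" (3): a world point X has camera coordinates R X + t. Camera axes: x right, y down, z forward; pixel columns grow to the right and rows downward; lengths in m; the calibration is good to about 2 mm. A picture is of the moment at which its call begins: read the wrist's pose just before it. camera_info takes no time and is no camera call; for the wrist camera it gives the pose at the moment of the call.
- env.finish_job(): hands the job in; it is judged then, once.
Trained networks look in the newest picture that a camera, given by its name, has taken for a name from the list of things; names that differ only in an ending like _2 or _b are one class to them, and where a whole thing is asked for, a point or a joint stands for the part that bears it (a point fixed in the world has none). Each returns a list of dicts, best first, with "conf" (0 to 1); they miss things now and then, are a little off and sometimes report something else, mostly with a low value. They report only what shows in the picture. A call takes as long as a camera call.
- env.boxes_of(camera, label): "at" ([column, row] in pixels, amid what is visible of it).
The state is a dict: "t": time; "joint_positions": joint angles; "qd": joint speeds; "effort": joint torques, N m; "position": TCP position; "tool_rot": TCP orientation; "force": force on the tool from outside, world axes, zero at the start; "moment": the same for the moment, N m; "grip_width": opening from 0.0 (shut) to 1.0 (fully open); "gripper_force": force on a finger pad.
Only numpy, scipy, OpenCV 4.12 (cv2) and the standard library are available. Lean on these libraries where they do the work, as an engineer would, in place of code of your own. Each camera call takes 0.05 s, during which the arm holds its last target. There are 200 camera calls.

TASK

The straightedge has to be set up for a cut along the line marked by the two upright pins on the plywood board. Lift it over the pins, lay it flat on the board in the gap between the pins and the open cam clamp, and slide it gently back towards the pins, away from the clamp, until its long edge bears on both pins at once, before the cam touches it. Then swing the clamp's lever round by its black knob until the cam nips the straightedge firmly against both pins and holds it there by itself; the pins are slim, so never force them, and leave the things round about where they are.

Things in the scene. Friction and masses are not known exactly. Their poses are not given: they have to be found in the camera images.
- straightedge: Loose aluminium straightedge, about 0.32 kg: flat bar 46 mm wide (x), 240 mm long (y), 6 mm thick; rib to hold it by along the middle of its top, 12 mm wide (x), 210 mm long, its top 24 mm above the underside. Either long edge may face the pins. Origin: centre of the underside; z up. Starts on the left part of the board, beyond the pins. Pushed along the board it drags with 1 to 4 N.
- board: Fixed plywood board 270 mm (x) by 250 mm (y) by 18 mm, paper taped on its left part. Origin: centre of its underside, on the bench; x points to the left, from the clamp past the pins to where the straightedge starts; y points towards the robot; z up; its top is 18 mm above the origin. The straightedge's final place is on the -x side of the pins.
- pin_near: The pin nearer the robot of two slim steel pins upright in the board: 6 mm diameter, rising 24 mm above the board's top. Origin: on its axis at the level of the board's top. Near x = 21, y = 75 mm in the board's frame, but some millimetres to either side, so the pins' line is not quite square to the board. It takes a side load of 20 N; more bends it.
- pin_far: The pin farther from the robot, same size and same 20 N limit, near x = 21, y = -75 mm in the board's frame, some millimetres to either side. Origin: on its axis at the level of the board's top.
- cam_pivot (a point): Point on the board's top on the cam clamp's upright turning axis, at x = -52.5 mm, y = 0 in the board's frame, facing the middle between the pins. The cam is a steel disc 44 mm across, bolted on off-centre; it stands 1.5 to 11.5 mm above the board's top, its bolt head up to 16 mm. Open, it leaves 6 to 12 mm of play for the straightedge between cam and pins.
- cam_knob (a point): Middle of the grip of the upright black knob, 70 mm from the turning axis, at the end of the flat lever that is one piece with the cam; 47.5 mm above the bench. The knob is 15 mm in diameter, gripped from 21 to 38 mm above the board's top; it ends 43.5 mm above it. The lever below is 14 mm wide and 2.5 to 10.5 mm above the board's top.
- cam_lever (a joint): Lever angle, rad: 0 (open, knob on the robot's side) to 2.3, growing as the knob swings round the right side of the pivot to the far side (anticlockwise from above). The lever points 1.83 + angle from the board's x. Where the cam bites differs with the pins, from 1.0 to 1.85: feel for it. Before that the knob moves with about 1 N; with 3 N it is firm, under 0.1 rad further, and it stays.
- tape_electrical: Bystander: roll of black tape, 58 mm across and 19 mm high, on the bench to the right of the board. Origin: centre of its underside.
- eraser: Bystander: eraser 38 x 22 x 14 mm on the far right corner of the board. Origin: centre of its underside.
- tube_red_b: Bystander: red plastic tube standing on the bench to the right of the board, 46 mm across, 178 mm high. Origin: centre of its underside.
- tube_black: Bystander: black plastic tube standing on the bench to the right of the board, 47 mm across, 200 mm high. Origin: centre of its underside.
- can_ribbed: Bystander: ribbed white tin standing on the bench behind the two tubes, 58 mm across, 104 mm high. Origin: centre of its underside.

How it is judged:
By the outcome, as a careful person would: the job done as asked, in the order asked, and still so for the second after the job is handed in, with the robot touching nothing.
It also fails if it takes over 67 s, if anything falls off the work surface, if the arm or the gripper's body presses on something with over 40 N, if the wrist force passes 120 N, or if a joint passes its speed limit or range.

## Working session

There is one attempt and no reset: what is moved stays moved. The work goes in short steps, Python scripts to look and compute and a tool call to move; the robot and the scene stay as the last step left them, time stands still between calls to the robot, and variables do not carry over. Pictures are saved under pics/ and viewed, at most 10 in all, crops included, and the job is handed in when it is done.

Besides the shell and the picture viewer there is one more tool, called after ">>>" by a JSON object that holds its "op" and its "data". servo_tool: Moves the arm, as the interface text tells. Its arguments: {"type":"object","properties":{"increments":{"type":"array"},"squeeze":{"type":"number"}},"required":["increments"]}

```bash
ls; mkdir -p pics
python3 - <<'E'
from station import env
import cv2
s=env.observe();print({k:(v if not hasattr(v,'round') else v) for k,v in s.items()})
for c in ['top','side']:
    p,d=env.grab_frame(c);cv2.imwrite(f'pics/{c}0.png',p[:,:,::-1])
    i=env.camera_info(c);print(c,i)
    for n in ['straightedge','board','pin_near','pin_far','cam_knob','cam_pivot','cam_lever','eraser','tape_electrical']:
        print(n,[(x['at'],round(x['conf'],2)) for x in env.boxes_of(c,n)][:3])
E
```

```text
pics
{'t': 0.0, 'joint_positions': array([ 1.13300774e+00,  2.87176275e-01,  1.57819165e+00,  3.43826196e-05,
        1.27860148e+00, -1.49986835e-01]), 'qd': array([-0.00033168,  0.00037259,  0.00036116, -0.00149657,  0.00024639,
       -0.00018557]), 'effort': array([-1.71691969e-03, -4.05988312e+01, -2.92622817e+01, -2.77174995e-04,
        5.88488707e-03, -1.43672440e-05]), 'position': array([0.19128625, 0.64668446, 0.24893212]), 'tool_rot': array([[-9.58867130e-01,  2.83853396e-01, -1.03741401e-03],
       [ 2.83855027e-01,  9.58864823e-01, -2.13864386e-03],
       [ 3.87678474e-04, -2.34515048e-03, -9.99997175e-01]]), 'force': array([-0.5891364 , -0.28644978,  0.09385854]), 'moment': array([-0.01433826,  0.00814841,  0.02431326]), 'gripper_force': 0.0, 'grip_width': 0.9999801740449511}
top {'camera_matrix': array([[460.31482929,   0.        , 331.38003492],
       [  0.        , 460.31482929, 204.40546102],
       [  0.        ,   0.        ,   1.        ]]), 'R': array([[-0.00406856, -0.99974273,  0.02231399],
       [-0.99565542,  0.00197411, -0.09309343],
       [ 0.09302543, -0.0225958 , -0.9954073 ]]), 't': array([0.18699804, 0.60331915, 0.98602593])}
straightedge [([235.6, 248.0], 0.71)]
board [([276.9, 228.0], 0.87), ([293.5, 216.6], 0.38)]
pin_near []
pin_far []
cam_knob []
cam_pivot [([274.6, 225.2], 0.66)]
cam_lever [([294.1, 217.5], 0.64)]
eraser [([293.1, 215.4], 0.21)]
tape_electrical [([373.8, 220.9], 0.67)]
side {'camera_matrix': array([[493.93272787,   0.        , 328.82555827],
       [  0.        , 493.93272787, 202.73259725],
       [  0.        ,   0.        ,   1.        ]]), 'R': array([[ 0.85539934, -0.51780428, -0.01306523],
       [-0.34283619, -0.54708821, -0.76364771],
       [ 0.38827222,  0.65770299, -0.64550094]]), 't': array([-0.42330268,  0.37245054,  0.54530512])}
straightedge []
board []
pin_near []
pin_far []
cam_knob []
cam_pivot []
cam_lever []
eraser []
tape_electrical []
```

View pics/top0.png

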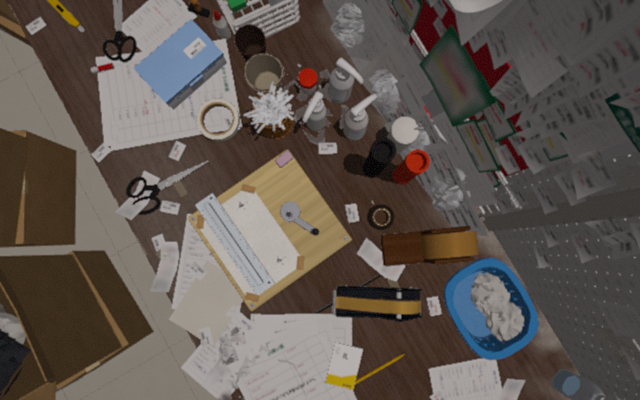

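View pics/side0.png

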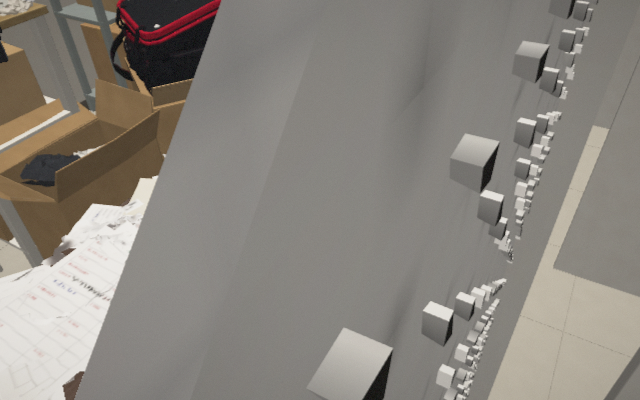

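The top picture shows the board with corners about (287,152), (350,240), (252,308) and (190,218). The straightedge runs (205,200) to (265,290), the cam is near (290,212) and the knob at (316,232). The side view is blocked by the arm.

```bash
cat > h.py <<'E'
from station import env
import numpy as np, cv2
def ray(info,px,z):
    """world point at height z seen in pixel px"""
    R,t,K=info['R'],info['t'],info['camera_matrix']
    c=-R.T@t; d=R.T@np.linalg.solve(K,[px[0],px[1],1.]); return c+d*(z-c[2])/d[2]
def proj(info,X):
    p=info['camera_matrix']@(info['R']@np.asarray(X)+info['t']); return p[:2]/p[2]
E
python3 - <<'E'
from h import *
np.set_printoptions(precision=4,suppress=True)
i=env.camera_info('top')
for n,p,z in [('FR',(287,152),.018),('NR',(350,240),.018),('NL',(252,308),.018),('FL',(190,218),.018),('se0',(205,200),.042),('se1',(265,290),.042),('cam',(290,212),.03),('knob',(316,232),.06),('tubered',(417,162),.178),('tubeblk',(383,150),.2),('tape',(380,216),.019)]:
    print(n,ray(i,p,z))
w=env.camera_info('wrist');s=env.observe()
T=s['tool_rot'];c=-w['R'].T@w['t'];print('cam in tool',T.T@(c-s['position']),'\n',w['R']@T,w['camera_matrix'])
E
```

```text
FR [0.7225 0.2837 0.018 ]
NR [0.5258 0.1443 0.018 ]
NL [0.38   0.3576 0.018 ]
FL [0.5753 0.4955 0.018 ]
se0 [0.6125 0.4576 0.042 ]
se1 [0.4204 0.327  0.042 ]
cam [0.587  0.2757 0.03  ]
knob [0.5423 0.2187 0.06  ]
tubered [0.6699 0.0263 0.178 ]
tubeblk [0.6882 0.0935 0.2   ]
tape [0.5785 0.0774 0.019 ]
cam in tool [ 0.0801  0.0005 -0.1241] 
 [[-0.0005  1.     -0.    ]
 [-0.9505 -0.0005 -0.3108]
 [-0.3108 -0.0001  0.9505]] [[298.3608   0.     316.9499]
 [  0.     298.3608 197.2864]
 [  0.       0.       1.    ]]
```

>>> {"op": "servo_tool", "data": {"increments": [[0,0,0,-0.0293,-0.0107,0.003,1],[0,0,0,-0.0293,-0.0107,0.003,1],[0,0,0,-0.0293,-0.0107,0.003,1],[0,0,0,-0.0293,-0.0107,0.003,1],[0,0,0,-0.0293,-0.0107,0.003,1],[0,0,0,-0.0293,-0.0107,0.003,1],[0,0,0,-0.0293,-0.0107,0.003,1],[0,0,0,-0.0293,-0.0107,0.003,1]]}}

```text
t: 1.67
position: [0.3931, 0.4976, 0.2264]
tool_rot: [[-0.959, 0.284, 0.0], [0.284, 0.959, 0.0], [-0.0, 0.0, -1.0]]
force: [0.5, -0.1, 0.3]
grip_width: 0.995
gripper_force: 0.0
```

>>> {"op": "servo_tool", "data": {"increments": [[0,0,0,-0.0293,-0.0107,0.003,1],[0,0,0,-0.0293,-0.0107,0.003,1],[0,0,0,-0.0293,-0.0107,0.003,1],[0,0,0,-0.0293,-0.0107,0.003,1],[0,0,0,-0.0293,-0.0107,0.003,1],[0,0,0,-0.0293,-0.0107,0.003,1],[0,0,0,-0.0293,-0.0107,0.003,1],[0,0,0,-0.0293,-0.0107,0.003,1]]}}

```text
t: 2.33
position: [0.5936, 0.349, 0.2022]
tool_rot: [[-0.959, 0.284, 0.0], [0.284, 0.959, 0.0], [-0.0, 0.0, -1.0]]
force: [0.3, 0.1, 0.7]
grip_width: 1.002
gripper_force: 0.0
```

>>> {"op": "servo_tool", "data": {"increments": [[0,0,-6.4,0,0,0,1],[0,0,-6.4,0,0,0,1],[0,0,-6.4,0,0,0,1],[0,0,-6.4,0,0,0,1],[0,0,-6.4,0,0,0,1],[0,0,-6.4,0,0,0,1],[0,0,-6.4,0,0,0,1],[0,0,-6.4,0,0,0,1]]}}

```text
t: 3.0
position: [0.5925, 0.35, 0.2023]
tool_rot: [[-0.819, -0.574, -0.0], [-0.574, 0.819, -0.0], [0.0, 0.0, -1.0]]
force: [0.4, 0.3, 0.2]
grip_width: 0.996
gripper_force: 0.0
```

Run:
```python
from h import *
np.set_printoptions(precision=4,suppress=True)
s=env.observe();print(s['t'],s['position'],s['tool_rot'])
np.save('w1.npy',env.camera_info('wrist'),allow_pickle=True)
p,d=env.grab_frame('wrist');cv2.imwrite('pics/w1.png',p[:,:,::-1]);np.save('w1d.npy',d)
for n in ['straightedge','board','pin_near','pin_far','cam_knob','cam_pivot','cam_lever','eraser']:
    print(n,[(x['at'],round(x['conf'],2)) for x in env.boxes_of('wrist',n)][:3])
```

```text
3.0 [0.5925 0.35   0.2023] [[-0.8189 -0.574  -0.0001]
 [-0.574   0.8189 -0.    ]
 [ 0.0001  0.     -1.    ]]
straightedge [([399.2, 128.2], 0.93), ([4.0, 144.3], 0.26)]
board [([294.4, 112.8], 0.87)]
pin_near [([297.0, 109.4], 0.73), ([343.0, 57.3], 0.59)]
pin_far [([333.6, 205.6], 0.62)]
cam_knob [([244.1, 123.7], 0.86)]
cam_pivot []
cam_lever [([244.9, 123.8], 0.93)]
eraser [([210.0, 234.3], 0.81)]
```

View pics/w1.png

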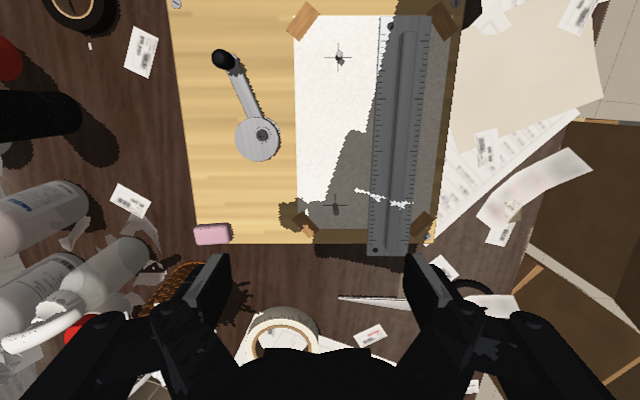

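The wrist picture shows near pin about (340,58), far pin about (336,207), cam bolt (262,136), knob (222,59), and the straightedge from (408,15) to (389,253). I'll enlarge it to refine those.

Run:
```python
from h import *
p=cv2.imread('pics/w1.png')
a=cv2.resize(p[25:85,300:450],None,fx=5,fy=5,interpolation=cv2.INTER_CUBIC)
b=cv2.resize(p[175:235,300:450],None,fx=5,fy=5,interpolation=cv2.INTER_CUBIC)
b=cv2.convertScaleAbs(b,alpha=1.8)
cv2.imwrite('pics/w1c.png',np.vstack([a,b])[:600])
```

```text
(no output)
```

View pics/w1c.png

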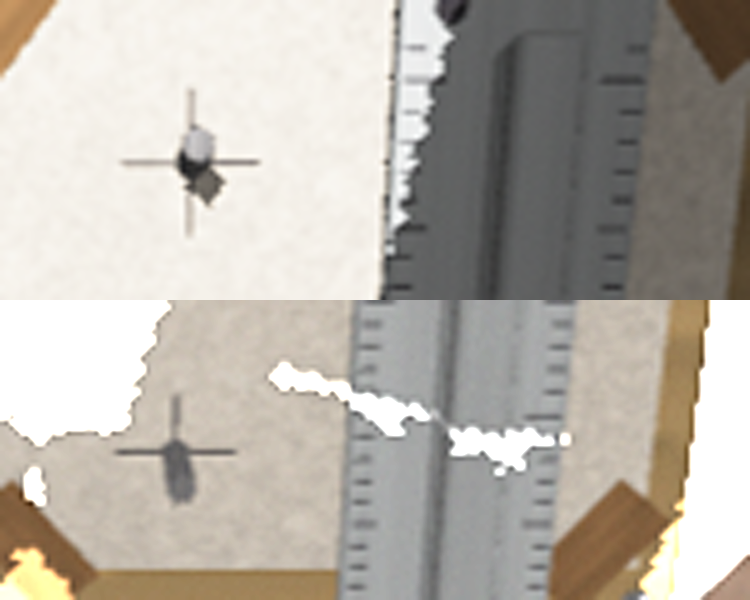

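The crosshairs at the pin bases are at about (338,57.2) and (335,205.2). The bar's left and right edges are (379.4,25)/(431.6,25) near and (368,235)/(409.8,235) far.

```bash
cat >> h.py <<'E'
np.set_printoptions(precision=4,suppress=True)
E
python3 - <<'E'
from h import *
i=np.load('w1.npy',allow_pickle=True).item();d=np.load('w1d.npy')
P={n:ray(i,p,z) for n,p,z in [('pn',(338,57.2),.018),('pf',(335,205.2),.018),('nl',(379.4,25),.042-.018),('nr',(431.6,25),.024),('fl',(368,235),.024),('fr',(409.8,235),.024),('piv',(262,136),.034),('knobtop',(222,59),.0615),('endf',(389,254),.024)]}
for k,v in P.items(): print(k,v)
def depthpt(c,r):
    X=np.linalg.solve(i['camera_matrix'],[c,r,1.])*d[r,c];return i['R'].T@(X-i['t'])
print('depth: board',depthpt(310,100),'bar',depthpt(380,180),'rib',depthpt(402,120),'rib',depthpt(396,180),'knob',depthpt(222,59))
pd=P['pn']-P['pf'];print('pins',np.linalg.norm(pd),np.degrees(np.arctan2(pd[1],pd[0])))
m=(P['nl']-P['fl']),(P['nr']-P['fr'])
print('edge ang',[np.degrees(np.arctan2(a[1],a[0])) for a in m])
u=m[0]+m[1];u/=np.linalg.norm(u);n=np.array([-u[1],u[0],0]);
print('width',(P['nr']-P['nl'])@n,(P['fr']-P['fl'])@n)
for a in P: print(a, 'along/normal rel pf', (P[a]-P['pf'])@u,(P[a]-P['pf'])@n)
# depth based rib profile across
pr=[depthpt(c,130) for c in range(350,440,2)]
print([(round((q-P['pf'])@n*1000,1),round(q[2]*1000,1)) for q in pr])
E
```

```text
pn [0.4844 0.2992 0.018 ]
pf [0.6058 0.3841 0.018 ]
nl [0.4427 0.3142 0.024 ]
nr [0.4159 0.3525 0.024 ]
fl [0.6116 0.4333 0.024 ]
fr [0.585  0.4714 0.024 ]
piv [0.5848 0.2804 0.034 ]
knobtop [0.5455 0.2237 0.0615]
endf [0.6166 0.4675 0.024 ]
depth: board [0.5312 0.2994 0.0182] bar [0.5546 0.4045 0.0244] rib [0.4968 0.3788 0.0447] rib [0.544  0.4118 0.0414] knob [0.5455 0.2235 0.0607]
pins 0.14808299382226967 -145.02550209074113
edge ang [np.float64(-144.7987512722695), np.float64(-144.89325822875327)]
width -0.04681519350116472 -0.0464742622544317
pn along/normal rel pf 0.14808226711566216 -0.0004639237567031912
pf along/normal rel pf 0.0 0.0
nl along/normal rel pf 0.17358058992740136 -0.03671405149659245
nr along/normal rel pf 0.17344183000708077 -0.08352924499775717
fl along/normal rel pf -0.03312451919155203 -0.03688451711995896
fr along/normal rel pf -0.03323886670231046 -0.08335877937439065
piv along/normal rel pf 0.0768486423868554 0.07267743903212394
knobtop along/normal rel pf 0.14163708499866257 0.09642497210257109
endf along/normal rel pf -0.056883562597147566 -0.0619434737
[... 1064 characters left out ...]
p.float64(-62.1), np.float64(40.9)), (np.float64(-63.6), np.float64(42.0)), (np.float64(-70.5), np.float64(25.3)), (np.float64(-72.7), np.float64(24.5)), (np.float64(-74.6), np.float64(24.8)), (np.float64(-76.4), np.float64(25.4)), (np.float64(-78.3), np.float64(25.5)), (np.float64(-80.9), np.float64(23.5)), (np.float64(-84.3), np.float64(19.4)), (np.float64(-86.5), np.float64(18.8)), (np.float64(-88.4), np.float64(19.3)), (np.float64(-90.7), np.float64(18.5)), (np.float64(-92.7), np.float64(18.6)), (np.float64(-94.7), np.float64(18.6)), (np.float64(-96.4), np.float64(19.3)), (np.float64(-98.4), np.float64(19.6)), (np.float64(19.3), np.float64(326.4)), (np.float64(-103.6), np.float64(16.5))]
```

>>> {"op": "servo_tool", "data": {"increments": [[0,0,0,0.0041,0.01,0.0125,0.6],[0,0,0,0.0041,0.01,0.0125,0.6],[0,0,0,0.0041,0.01,0.0125,0.6],[0,0,0,0.0041,0.01,0.0125,0.6],[0,0,0,0.0041,0.01,0.0125,0.6],[0,0,0,0.0041,0.01,0.0125,0.6],[0,0,0,0.0041,0.01,0.0125,0.6],[0,0,0,0.0041,0.01,0.0125,0.6]], "squeeze": 40}}

```text
t: 4.12
position: [0.5187, 0.3977, 0.1008]
tool_rot: [[-0.822, -0.57, -0.0], [-0.57, 0.822, -0.0], [0.0, 0.0, -1.0]]
force: [-0.4, 0.6, -0.3]
grip_width: 0.598
gripper_force: 0.0
```

>>> {"op": "servo_tool", "data": {"increments": [[0,0,0,0,0,0.0092,0.6],[0,0,0,0,0,0.0092,0.6],[0,0,0,0,0,0.0092,0.6],[0,0,0,0,0,0.0092,0.6],[0,0,0,0,0,0.0092,0.6],[0,0,0,0,0,0.0092,0.6],[0,0,0,0,0,0,0.6],[0,0,0,0,0,0,0.6]]}}

```text
t: 4.78
position: [0.5198, 0.3966, 0.0462]
tool_rot: [[-0.822, -0.569, -0.001], [-0.569, 0.822, -0.001], [0.002, 0.0, -1.0]]
force: [-0.1, 0.2, -0.2]
grip_width: 0.602
gripper_force: 0.0
```

>>> {"op": "servo_tool", "data": {"increments": [[0,0,-0.3,0,0,0,0],[0,0,0,0,0,0,0],[0,0,0,0,0,0,0],[0,0,0,0,0,0,0],[0,0,0,0,0,0,0],[0,0,0,0,0,0,0],[0,0,0,0,0,0,0],[0,0,0,0,0,0,0]]}}

```text
t: 5.45
position: [0.5205, 0.3974, 0.0481]
tool_rot: [[-0.819, -0.574, 0.001], [-0.574, 0.819, 0.001], [-0.002, -0.0, -1.0]]
force: [-0.2, -0.3, 5.9]
grip_width: 0.122
gripper_force: 42.6
```

>>> {"op": "servo_tool", "data": {"increments": [[0,0,0,0,0,-0.004,0],[0,0,0,0,0,-0.008,0],[0,0,0,0,0,-0.008,0],[0,0,0,0,0,-0.008,0],[0,0,0,0,0,-0.008,0],[0,0,0,0,0,-0.008,0],[0,0,0,0,0,-0.006,0],[0,0,0,0,0,0,0]]}}

```text
t: 6.12
position: [0.5211, 0.3977, 0.0995]
tool_rot: [[-0.819, -0.574, 0.003], [-0.574, 0.819, 0.002], [-0.004, -0.0, -1.0]]
force: [0.7, 0.8, -2.0]
grip_width: 0.128
gripper_force: 41.6
```

Run:
```python
from h import *
s=env.observe();print(s['t'],s['position'],s['tool_rot'],s['force'],s['grip_width'])
np.save('w2.npy',env.camera_info('wrist'),allow_pickle=True)
p,d=env.grab_frame('wrist');cv2.imwrite('pics/w2.png',p[:,:,::-1]);np.save('w2d.npy',d)
```

```text
6.1167 [0.5211 0.3977 0.0995] [[-0.819  -0.5737  0.0034]
 [-0.5737  0.819   0.0018]
 [-0.0038 -0.0004 -1.    ]] [ 0.7093  0.8287 -2.0251] 0.12838586621264428
```

View pics/w2.png

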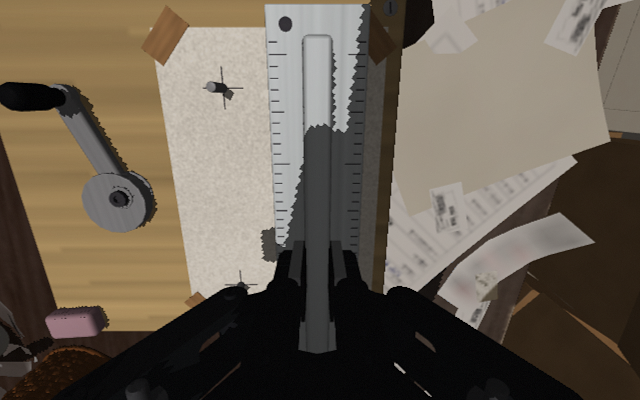

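The bar is gripped at its middle and lifted, with its near end at row 4. I'll carry it over the pins at this height.

>>> {"op": "servo_tool", "data": {"increments": [[0,0,0,0.0015,-0.0111,0,0],[0,0,0,0.0015,-0.0111,0,0],[0,0,0,0.0015,-0.0111,0,0],[0,0,0,0.0015,-0.0111,0,0],[0,0,0,0.0015,-0.0111,0,0],[0,0,0,0.0015,-0.0111,0,0],[0,0,0,0.0015,-0.0111,0,0],[0,0,0,0.0015,-0.0111,0,0]]}}

```text
t: 6.83
position: [0.5617, 0.3162, 0.0971]
tool_rot: [[-0.819, -0.573, -0.0], [-0.573, 0.819, -0.0], [0.0, -0.0, -1.0]]
force: [0.5, 0.9, -3.5]
grip_width: 0.124
gripper_force: 41.5
```

Run:
```python
from h import *
i=np.load('w1.npy',allow_pickle=True).item()
pf=np.array([.6058,.3841]);u=np.array([-.8194,-.5732]);n=np.array([.5732,-.8194])
for nm,p,z in [('cam edge R',(281,139),.0295),('cam edge L',(235,139),.0295),('bolt',(262,136),.034)]:
    q=ray(i,p,z)[:2]-pf;print(nm,q@u,q@n)
s=env.observe();q=s['position'][:2]-pf;print(s['t'],s['position'],s['tool_rot'],s['force'],'tcp along,n',q@u,q@n)
w=env.camera_info('wrist')
p,d=env.grab_frame('wrist');cv2.imwrite('pics/w3.png',p[:,:,::-1])
for nm,X in [('pn top',(.4844,.2992,.042)),('pf',(.6058,.3841,.018))]: print(nm,proj(w,X))
```

```text
cam edge R 0.07321750593105558 0.05518127956150054
cam edge L 0.07319845322146808 0.1004662614115015
bolt 0.07663185571950361 0.07289895177747072
6.8333 [0.5617 0.3162 0.0971] [[-0.8193 -0.5734 -0.    ]
 [-0.5734  0.8193 -0.0001]
 [ 0.0001 -0.     -1.    ]] [ 0.4571  0.8621 -3.4844] tcp along,n 0.07504510749139304 0.03038799989046789
pn top [368.4394 111.3518]
pf [353.8181 300.9238]
```

View pics/w3.png

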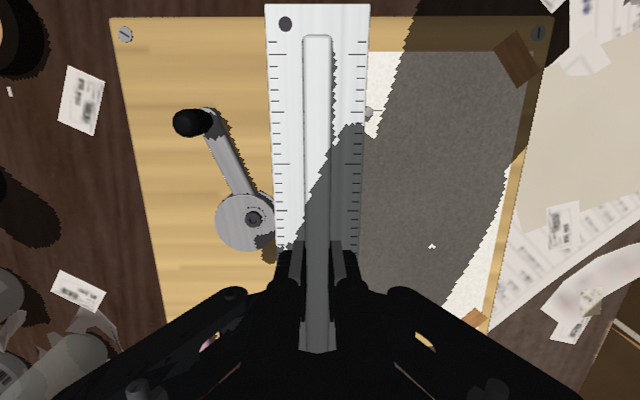

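The bar lies above the gap, with the near pin just right of its edge at (368,112) as predicted, and the cam is at (248,222). Lowering.

>>> {"op": "servo_tool", "data": {"increments": [[0,0,0,0,0.0015,0.004,0],[0,0,0,0,0,0.005,0],[0,0,0,0,0,0.005,0],[0,0,0,0,0,0.004,0],[0,0,0,0,0,0.002,0],[0,0,0,0,0,0,0],[0,0,0,0,0,0,0],[0,0,0,0,0,0,0]]}}

```text
t: 7.55
position: [0.5603, 0.319, 0.0773]
tool_rot: [[-0.819, -0.574, 0.0], [-0.574, 0.819, 0.0], [-0.0, -0.0, -1.0]]
force: [-0.2, 0.0, -3.3]
grip_width: 0.125
gripper_force: 41.5
```

```bash
cat >> h.py <<'E'
pf=np.array([.6058,.3841]);u=np.array([-.8194,-.5732]);n=np.array([.5732,-.8194])
def st():
    s=env.observe();q=s['position'][:2]-pf;f=s['force'];x=s['tool_rot'][:,0]
    print('t %.2f along %.4f n %.4f z %.4f yaw %.2f  f_u %.1f f_n %.1f f_z %.1f Mz %.2f grip %.3f %.0f'%(s['t'],q@u,q@n,s['position'][2],np.degrees(np.arctan2(x[1],x[0])),f[:2]@u,f[:2]@n,f[2],s['moment'][2],s['grip_width'],s['gripper_force']),x[2],s['tool_rot'][2,1])
E
python3 -c "from h import *;st()"
```

```text
t 7.55 along 0.0746 n 0.0273 z 0.0773 yaw -144.97  f_u 0.2 f_n -0.2 f_z -3.3 Mz 0.03 grip 0.125 42 -0.0004277912715759483 -0.00011143731735417556
```

>>> {"op": "servo_tool", "data": {"increments": [[0,0,0,0,-0.0015,0,0],[0,0,0,0,0,0.005,0],[0,0,0,0,0,0.005,0],[0,0,0,0,0,0.005,0],[0,0,0,0,0,0.005,0],[0,0,0,0,0,0.004,0],[0,0,0,0,0,0.002,0],[0,0,0,0,0,0,0]]}}

```text
t: 8.22
position: [0.5605, 0.3173, 0.0501]
tool_rot: [[-0.819, -0.574, -0.002], [-0.574, 0.819, -0.001], [0.002, 0.0, -1.0]]
force: [-0.7, 0.4, -3.0]
grip_width: 0.125
gripper_force: 41.5
```

```bash
python3 -c "from h import *;st()"
```

```text
t 8.22 along 0.0754 n 0.0288 z 0.0501 yaw -144.99  f_u 0.4 f_n -0.7 f_z -3.0 Mz -0.05 grip 0.125 42 0.0016885496708760475 0.0004344624840591244
```

Lower to contact.

>>> {"op": "servo_tool", "data": {"increments": [[0,0,0,0,0,0.0007,0],[0,0,0,0,0,0.0007,0],[0,0,0,0,0,0.0007,0],[0,0,0,0,0,0.0004,0],[0,0,0,0,0,0,0],[0,0,0,0,0,0,0],[0,0,0,0,0,0,0],[0,0,0,0,0,0,0]]}}

```text
t: 8.88
position: [0.5611, 0.3175, 0.0487]
tool_rot: [[-0.819, -0.574, 0.0], [-0.574, 0.819, 0.0], [-0.0, -0.0, -1.0]]
force: [0.3, -0.3, -3.3]
grip_width: 0.129
gripper_force: 41.5
```

```bash
python3 -c "from h import *;st()"
```

```text
t 8.88 along 0.0748 n 0.0289 z 0.0487 yaw -144.99  f_u -0.0 f_n 0.4 f_z -3.3 Mz 0.02 grip 0.129 42 -0.0001399769347281267 -4.5002935092460556e-05
```

>>> {"op": "servo_tool", "data": {"increments": [[0,0,0,0,0,0.0005,0],[0,0,0,0,0,0.0005,0],[0,0,0,0,0,0.0005,0],[0,0,0,0,0,0,0],[0,0,0,0,0,0,0],[0,0,0,0,0,0,0],[0,0,0,0,0,0,0],[0,0,0,0,0,0,0]]}}

```text
t: 9.55
position: [0.5612, 0.3175, 0.0481]
tool_rot: [[-0.819, -0.574, -0.0], [-0.574, 0.819, -0.0], [0.0, -0.0, -1.0]]
force: [-4.1, -2.2, 5.4]
grip_width: 0.123
gripper_force: 42.6
```

```bash
python3 -c "from h import *;st()"
```

```text
t 9.55 along 0.0747 n 0.0290 z 0.0481 yaw -144.99  f_u 4.7 f_n -0.5 f_z 5.4 Mz 0.00 grip 0.123 43 9.230145228049764e-05 -4.7597938273379183e-05
```

>>> {"op": "servo_tool", "data": {"increments": [[0,0,0,0,0,0,0.2],[0,0,0,0,0,0,0.2],[0,0,0,0,0,0,0.2],[0,0,0,0,0,-0.0005,0.2],[0,0,0,0,0,-0.0005,0.2],[0,0,0,0,0,-0.0005,0.2],[0,0,0,0,0,0,0.2],[0,0,0,0,0,0,0.2]]}}

```text
t: 10.22
position: [0.5612, 0.3175, 0.0487]
tool_rot: [[-0.819, -0.574, 0.0], [-0.574, 0.819, 0.0], [-0.0, -0.0, -1.0]]
force: [0.2, -0.8, -1.3]
grip_width: 0.203
gripper_force: 0.0
```

```bash
python3 -c "from h import *;st()"
```

```text
t 10.22 along 0.0747 n 0.0290 z 0.0487 yaw -144.99  f_u 0.3 f_n 0.7 f_z -1.3 Mz 0.00 grip 0.203 0 -0.00022935969662058185 -6.44599404094925e-05
```

>>> {"op": "servo_tool", "data": {"increments": [[0,0,0,0,0.0005,0,0.2],[0,0,0,0,0.0005,0,0.2],[0,0,0,0,0.0005,0,0.2],[0,0,0,0,0.0005,0,0.2],[0,0,0,0,0.0005,0,0.2],[0,0,0,0,0.0005,0,0.2],[0,0,0,0,0.0005,0,0.2],[0,0,0,0,0,0,0.2]]}}

```text
t: 10.88
position: [0.5593, 0.3201, 0.0486]
tool_rot: [[-0.819, -0.574, 0.0], [-0.574, 0.819, -0.0], [-0.0, -0.001, -1.0]]
force: [0.6, -0.6, -0.5]
grip_width: 0.202
gripper_force: 1.0
```

```bash
python3 -c "from h import *;st()"
```

```text
t 10.88 along 0.0748 n 0.0258 z 0.0486 yaw -144.98  f_u -0.1 f_n 0.8 f_z -0.5 Mz -0.06 grip 0.202 1 -7.318597653023725e-05 -0.0006029042747135672
```

>>> {"op": "servo_tool", "data": {"increments": [[0,0,0,0,0.0002,0,0.2],[0,0,0,0,0.0002,0,0.2],[0,0,0,0,0.0002,0,0.2],[0,0,0,0,0.0002,0,0.2],[0,0,0,0,0.0002,0,0.2],[0,0,0,0,0,0,0.2],[0,0,0,0,0,0,0.2],[0,0,0,0,0,0,0.2]]}}

```text
t: 11.55
position: [0.5585, 0.3212, 0.0486]
tool_rot: [[-0.819, -0.574, 0.0], [-0.574, 0.819, 0.0], [-0.0, 0.0, -1.0]]
force: [0.4, -1.4, -0.4]
grip_width: 0.198
gripper_force: 0.9
```

```bash
python3 -c "from h import *;st()"
```

```text
t 11.55 along 0.0748 n 0.0244 z 0.0486 yaw -144.99  f_u 0.5 f_n 1.4 f_z -0.4 Mz 0.02 grip 0.198 1 -3.831815458472952e-05 4.2606924101004165e-05
```

>>> {"op": "servo_tool", "data": {"increments": [[0,0,0,0,0.0002,0,0.2],[0,0,0,0,0.0002,0,0.2],[0,0,0,0,0.0002,0,0.2],[0,0,0,0,0,0,0.2],[0,0,0,0,0,0,0.2],[0,0,0,0,0,0,0.2],[0,0,0,0,0,0,0.2],[0,0,0,0,0,0,0.2]]}}

```text
t: 12.22
position: [0.5584, 0.3214, 0.0487]
tool_rot: [[-0.819, -0.574, 0.0], [-0.574, 0.819, -0.0], [0.0, -0.001, -1.0]]
force: [2.2, -3.3, 0.7]
grip_width: 0.204
gripper_force: 2.3
```

>>> {"op": "servo_tool", "data": {"increments": [[0,0,0,0,0.0002,0,0.2],[0,0,0,0,0.0002,0,0.2],[0,0,0,0,0,0,0.2],[0,0,0,0,0,0,0.2],[0,0,0,0,0,0,0.2],[0,0,0,0,0,0,0.2],[0,0,0,0,0,0,0.2],[0,0,0,0,0,0,0.2]]}}

```text
t: 12.88
position: [0.5583, 0.3215, 0.0488]
tool_rot: [[-0.819, -0.574, 0.001], [-0.574, 0.819, -0.001], [-0.0, -0.001, -1.0]]
force: [2.0, -4.8, 0.5]
grip_width: 0.201
gripper_force: 2.8
```

```bash
python3 -c "from h import *;st()"
```

```text
t 12.88 along 0.0748 n 0.0240 z 0.0488 yaw -144.98  f_u 1.1 f_n 5.1 f_z 0.5 Mz 0.04 grip 0.201 3 -5.401721578899906e-05 -0.0010722826667344163
```

>>> {"op": "servo_tool", "data": {"increments": [[0,0,0,0,0.0002,0,0.2],[0,0,0,0,0.0002,0,0.2],[0,0,0,0,0,0,0.2],[0,0,0,0,0,0,0.2],[0,0,0,0,0,0,0.2],[0,0,0,0,0,0,0.2],[0,0,0,0,0,0,0.2],[0,0,0,0,0,0,0.2]]}}

```text
t: 13.55
position: [0.5582, 0.3216, 0.0489]
tool_rot: [[-0.819, -0.574, 0.001], [-0.574, 0.819, -0.001], [0.0, -0.002, -1.0]]
force: [3.1, -5.4, 1.4]
grip_width: 0.199
gripper_force: 3.2
```

Run:
```python
from h import *
st()
w=env.camera_info('wrist')
p,d=env.grab_frame('wrist');cv2.imwrite('pics/w4.png',p[:,:,::-1])
p,d=env.grab_frame('top');t=p[160:310,190:350]
w2=cv2.resize(p[165:305,190:350],None,fx=4,fy=4,interpolation=cv2.INTER_CUBIC)
cv2.imwrite('pics/t4.png',w2[:,:,::-1])
```

```text
t 13.55 along 0.0748 n 0.0240 z 0.0489 yaw -144.97  f_u 0.6 f_n 6.1 f_z 1.4 Mz -0.02 grip 0.199 3 3.695563323849092e-05 -0.001654087475109911
```

View pics/w4.png

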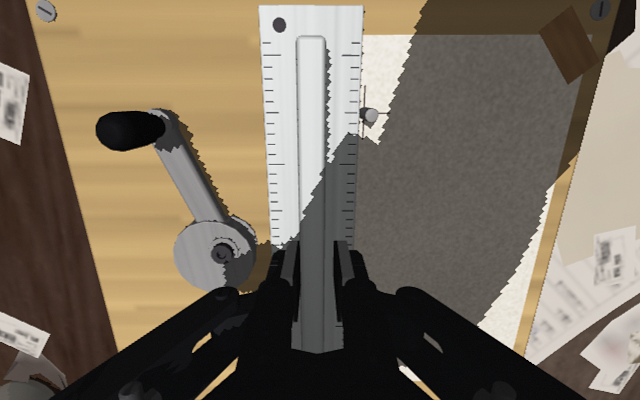

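Both the position reading and the picture agree: the bar stopped at n = 24.0 mm while the force rose to 6 N, and its edge is at the near pin (368,116). I'll back the pads off and lift away.

>>> {"op": "servo_tool", "data": {"increments": [[0,0,0,0,-0.001,0,0.2],[0,0,0,0,-0.001,0,0.2],[0,0,0,0,-0.0013,0,0.2],[0,0,0,0,0,0,0.2],[0,0,0,0,0,-0.001,0.2],[0,0,0,0,0,-0.002,0.2],[0,0,0,0,0,-0.005,0.2],[0,0,0,0,0,-0.008,0.2]]}}

```text
t: 14.32
position: [0.5589, 0.3196, 0.0643]
tool_rot: [[-0.819, -0.574, -0.002], [-0.574, 0.819, -0.0], [0.002, 0.001, -1.0]]
force: [-0.8, 0.1, 0.2]
grip_width: 0.199
gripper_force: 0.0
```

>>> {"op": "servo_tool", "data": {"increments": [[0,0,0,0,0,-0.015,0.2],[0,0,0,0,0,-0.015,0.2],[0,0,0,0,0,-0.015,0.2],[0,0,0,0,0,-0.015,0.4],[0,0,7,0,0,-0.015,0.4],[0,0,7,0,0,-0.01,0.4],[0,0,7,0,0,0,0.4],[0,0,7,0,0,0,0.4]]}}

```text
t: 14.98
position: [0.5608, 0.3201, 0.1534]
tool_rot: [[-0.993, -0.116, 0.005], [-0.116, 0.993, 0.002], [-0.005, 0.001, -1.0]]
force: [0.6, 1.3, -0.2]
grip_width: 0.403
gripper_force: 0.0
```

>>> {"op": "servo_tool", "data": {"increments": [[0,0,7,0,0,0,0.4],[0,0,7,0,0,0,0.4],[0,0,7,0,0,0,0.4],[0,0,7,0,0,0,0.4],[0,0,7,0,0,0,0.4],[0,0,7,0,0,0,0.4],[0,0,7,0,0,0,0.4],[0,0,7,0,0,0,0.4]]}}

```text
t: 15.65
position: [0.5601, 0.3198, 0.1519]
tool_rot: [[-0.652, 0.759, 0.002], [0.759, 0.652, 0.001], [-0.001, 0.002, -1.0]]
force: [-0.0, 0.9, -0.3]
grip_width: 0.402
gripper_force: 0.0
```

>>> {"op": "servo_tool", "data": {"increments": [[0,0,7,0,0,0,0.4],[0,0,7,0,0,0,0.4],[0,0,7,0,0,0,0.4],[0,0,7,0,0,0,0.4],[0,0,7,0,0,0,0.4],[0,0,7,0,0,0,0.4],[0,0,7,0,0,0,0.4],[0,0,7,0,0,0,0.4]]}}

```text
t: 16.32
position: [0.5601, 0.3199, 0.1519]
tool_rot: [[0.265, 0.964, 0.002], [0.964, -0.265, 0.001], [0.002, 0.002, -1.0]]
force: [0.3, -0.1, 0.6]
grip_width: 0.402
gripper_force: 0.0
```

```bash
python3 -c "from h import *;st();print(env.observe()['position'],env.observe()['tool_rot'],env.observe()['joint_positions'])"
```

```text
t 16.32 along 0.0742 n 0.0265 z 0.1519 yaw 74.66  f_u -0.2 f_n 0.3 f_z 0.6 Mz -0.06 grip 0.402 0 0.0015840492260512796 0.002045445890957433
[0.5601 0.3199 0.1519] [[ 0.2645  0.9644  0.0024]
 [ 0.9644 -0.2645  0.001 ]
 [ 0.0016  0.002  -1.    ]] [0.3617 0.3131 1.7315 0.0001 1.0945 0.6294]
```

>>> {"op": "servo_tool", "data": {"increments": [[0,0,7,0,0,0,0.4],[0,0,7,0,0,0,0.4],[0,0,5.4,0,0,0,0.4],[0,0,0,-0.0274,0.0085,0,0.4],[0,0,0,-0.0274,0.0085,0,0.4],[0,0,0,-0.0274,0.0085,0,0.4],[0,0,0,-0.0274,0.0085,0,0.4],[0,0,0,-0.0274,0.0085,0,0.4]]}}

```text
t: 16.98
position: [0.5173, 0.1816, 0.1517]
tool_rot: [[0.564, 0.825, 0.003], [0.825, -0.564, 0.0], [0.002, 0.002, -1.0]]
force: [0.3, -0.6, 0.4]
grip_width: 0.398
gripper_force: 0.0
```

Run:
```python
from h import *
st()
w=env.camera_info('wrist')
np.save('w5.npy',w,allow_pickle=True)
p,d=env.grab_frame('wrist');cv2.imwrite('pics/w5.png',p[:,:,::-1]);np.save('w5d.npy',d)
s=env.observe();print(s['position'],s['tool_rot'])
```

```text
t 16.98 along 0.1886 n 0.1152 z 0.1517 yaw 55.63  f_u 0.1 f_n 0.6 f_z 0.4 Mz 0.03 grip 0.398 0 0.0018569594595360353 0.001977919956374955
[0.5159 0.178  0.151 ] [[ 0.5658  0.8246 -0.0002]
 [ 0.8246 -0.5658 -0.0029]
 [-0.0025  0.0015 -1.    ]]
```

View pics/w5.png

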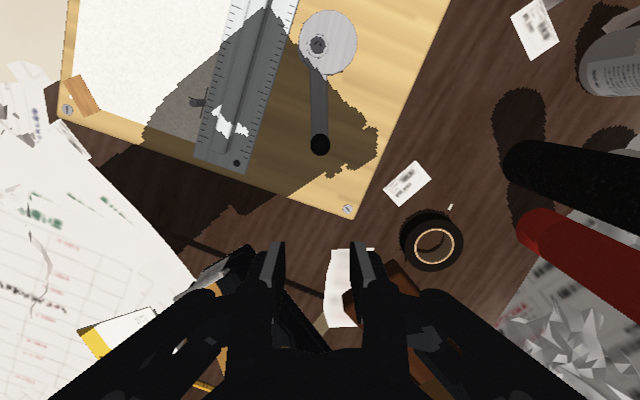

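Knob top is at (320,145), bolt at (317,44), and the near pin at (198,103) touches the bar's edge.

Run:
```python
from h import *
i=np.load('w5.npy',allow_pickle=True).item();d=np.load('w5d.npy')
k=ray(i,(320,145),.0615);b=ray(i,(317.5,44),.034);print(k,b,k-b,np.linalg.norm((k-b)[:2]),np.degrees(np.arctan2(*(k-b)[1::-1])))
c,r=320,145;X=np.linalg.solve(i['camera_matrix'],[c,r,1.])*d[r,c];print(i['R'].T@(X-i['t']))
print('pn check',proj(i,(.4844,.2992,.018)))
s=env.observe();T=s['tool_rot'];print(s['position'],T.T@(k-s['position']),np.degrees(np.arctan2(T[1,0],T[0,0])))
```

```text
[0.5468 0.2214 0.0615] [0.5847 0.2798 0.034 ] [-0.0379 -0.0584  0.0275] 0.06958439975594977 -122.99771148155271
[0.5468 0.2215 0.0622]
pn check [203.5084 102.2552]
[0.5159 0.178  0.151 ] [0.0535 0.0008 0.0894] 55.5452628895226
```

>>> {"op": "servo_tool", "data": {"increments": [[0,0,0,0.0134,0.0002,0,0.4],[0,0,0,0.0134,0.0002,0,0.4],[0,0,0,0.0134,0.0002,0,0.4],[0,0,0,0.0134,0.0002,0,0.4],[0,0,-1.5,0,0,0.0125,0.4],[0,0,0,0,0,0.0125,0.4],[0,0,0,0,0,0.0125,0.4],[0,0,0,0,0,0,0.4]], "squeeze": 20}}

```text
t: 17.7
position: [0.5459, 0.2257, 0.1091]
tool_rot: [[0.544, 0.839, -0.006], [0.839, -0.544, -0.001], [-0.004, -0.004, -1.0]]
force: [-0.6, -0.8, -0.5]
grip_width: 0.402
gripper_force: 0.0
```

Run:
```python
from h import *
st()
s=env.observe();T=s['tool_rot'];print(s['position'],T.T@(np.array([.5468,.2214,.052])-s['position']))
```

```text
t 17.70 along 0.1399 n 0.0955 z 0.1091 yaw 57.07  f_u 1.0 f_n 0.3 f_z -0.5 Mz 0.02 grip 0.402 0 -0.004207862731605678 -0.004103075171486264
[0.5459 0.2257 0.1091] [-0.0029  0.0033  0.0571]
```

>>> {"op": "servo_tool", "data": {"increments": [[0,0,0,-0.0015,0.0015,0.007,0.4],[0,0,0,0,0,0.007,0.4],[0,0,0,0,0,0.007,0.4],[0,0,0,0,0,0.007,0.4],[0,0,0,0,0,0.007,0.4],[0,0,0,0,0,0,0.4],[0,0,0,0,0,0,0.4],[0,0,0,0,0,0,0.4]]}}

```text
t: 18.37
position: [0.5489, 0.2244, 0.0773]
tool_rot: [[0.543, 0.84, 0.0], [0.84, -0.543, 0.0], [0.0, 0.0, -1.0]]
force: [0.2, -0.7, 0.6]
grip_width: 0.398
gripper_force: 0.0
```

Run:
```python
from h import *
st()
s=env.observe();T=s['tool_rot'];print(s['position'],T.T@(np.array([.5468,.2214,.052])-s['position']))
```

```text
t 18.37 along 0.1382 n 0.0983 z 0.0773 yaw 57.11  f_u 0.3 f_n 0.7 f_z 0.6 Mz -0.00 grip 0.398 0 0.0002585019515016199 0.0002498290184783249
[0.5489 0.2244 0.0773] [-0.0036 -0.0001  0.0253]
```

>>> {"op": "servo_tool", "data": {"increments": [[0,0,0,-0.0036,0,0.005,0.4],[0,0,0,0,0,0.005,0.4],[0,0,0,0,0,0.005,0.4],[0,0,0,0,0,0.005,0.4],[0,0,0,0,0,0.005,0.4],[0,0,0,0,0,0,0.4],[0,0,0,0,0,0,0],[0,0,0,0,0,0,0]]}}

```text
t: 19.03
position: [0.5468, 0.2212, 0.0521]
tool_rot: [[0.543, 0.84, -0.0], [0.84, -0.543, -0.0], [-0.0, -0.0, -1.0]]
force: [-0.6, -0.9, -2.0]
grip_width: 0.161
gripper_force: 20.9
```

>>> {"op": "servo_tool", "data": {"increments": [[0,0,0,0,0,0,0],[0,0,0,0,0,0,0],[0,0,0,0,0,0,0],[0,0,0,0,0,0,0],[0,0,0,0,0,0,0],[0,0,0,0,0,0,0],[0,0,0,0,0,0,0],[0,0,0,0,0,0,0]]}}

```text
t: 19.7
position: [0.5467, 0.2212, 0.0521]
tool_rot: [[0.543, 0.84, 0.0], [0.84, -0.543, 0.0], [0.0, 0.0, -1.0]]
force: [1.1, -0.3, -1.8]
grip_width: 0.166
gripper_force: 20.9
```

```bash
cat >> h.py <<'E'
PV=np.array([.5847,.2798])
def lv():
    s=env.observe();T=s['tool_rot'];q=s['position'][:2]-PV;r=np.linalg.norm(q);e=q/r;tg=np.array([-e[1],e[0]]);f=s['force'][:2]
    print('t %.2f r %.4f ang %.2f yaw %.2f z %.4f Fr %.1f Ft %.1f Fz %.1f Mz %.2f grip %.3f %.0f j6 %.2f'%(s['t'],r,np.degrees(np.arctan2(q[1],q[0]))%360,np.degrees(np.arctan2(T[1,0],T[0,0]))%360,s['position'][2],f@e,f@tg,s['force'][2],s['moment'][2],s['grip_width'],s['gripper_force'],s['joint_positions'][5]))
E
python3 -c "from h import *;lv()"
```

```text
t 19.70 r 0.0698 ang 237.04 yaw 57.11 z 0.0521 Fr -0.4 Ft 1.1 Fz -1.8 Mz 0.00 grip 0.166 21 j6 0.79
```

>>> {"op": "servo_tool", "data": {"increments": [[0,0,-4,0.0002,0.0049,0,0],[0,0,-4,0.0002,0.0049,0,0],[0,0,-4,0.0002,0.0049,0,0],[0,0,-4,0.0002,0.0049,0,0],[0,0,-4,0.0002,0.0049,0,0],[0,0,-4,0.0002,0.0049,0,0],[0,0,0,0,0,0,0],[0,0,0,0,0,0,0]]}}

```text
t: 20.37
position: [0.574, 0.2108, 0.0521]
tool_rot: [[0.156, 0.988, -0.0], [0.988, -0.156, -0.0], [-0.001, -0.0, -1.0]]
force: [0.2, -1.3, -1.4]
grip_width: 0.166
gripper_force: 21.1
```

```bash
python3 -c "from h import *;lv()"
```

```text
t 20.37 r 0.0698 ang 261.17 yaw 81.03 z 0.0521 Fr 1.2 Ft 0.4 Fz -1.4 Mz 0.03 grip 0.166 21 j6 0.34
```

>>> {"op": "servo_tool", "data": {"increments": [[0,0,-4,0.0002,0.0049,0,0],[0,0,-4,0.0002,0.0049,0,0],[0,0,-4,0.0002,0.0049,0,0],[0,0,-4,0.0002,0.0049,0,0],[0,0,-4,0.0002,0.0049,0,0],[0,0,-4,0.0002,0.0049,0,0],[0,0,0,0,0,0,0],[0,0,0,0,0,0,0]]}}

```text
t: 21.03
position: [0.603, 0.2126, 0.0521]
tool_rot: [[-0.259, 0.966, -0.0], [0.966, 0.259, -0.001], [-0.001, -0.0, -1.0]]
force: [-0.0, -1.6, -1.4]
grip_width: 0.158
gripper_force: 21.2
```

```bash
python3 -c "from h import *;lv()"
```

```text
t 21.03 r 0.0697 ang 285.24 yaw 104.99 z 0.0521 Fr 1.5 Ft -0.4 Fz -1.4 Mz 0.04 grip 0.158 21 j6 -0.08
```

>>> {"op": "servo_tool", "data": {"increments": [[0,0,-2,0,0.0024,0,0],[0,0,-2,0,0.0024,0,0],[0,0,-2,0.0001,0.0024,0,0],[0,0,-2,0,0.0024,0,0],[0,0,0,0,0,0,0],[0,0,0,0,0,0,0],[0,0,0,0,0,0,0],[0,0,0,0,0,0,0]]}}

```text
t: 21.7
position: [0.612, 0.2158, 0.0521]
tool_rot: [[-0.392, 0.92, -0.0], [0.92, 0.392, -0.0], [-0.0, -0.0, -1.0]]
force: [-1.1, -0.7, -1.6]
grip_width: 0.164
gripper_force: 21.2
```

```bash
python3 -c "from h import *;lv()"
```

```text
t 21.70 r 0.0696 ang 293.11 yaw 113.06 z 0.0521 Fr 0.2 Ft -1.3 Fz -1.6 Mz 0.04 grip 0.164 21 j6 -0.22
```

>>> {"op": "servo_tool", "data": {"increments": [[0,0,-1,0,0.0012,0,0],[0,0,-1,0,0.0012,0,0],[0,0,-1,0,0.0012,0,0],[0,0,-1,0,0.0012,0,0],[0,0,0,0,0,0,0],[0,0,0,0,0,0,0],[0,0,0,0,0,0,0],[0,0,0,0,0,0,0]]}}

```text
t: 22.37
position: [0.6167, 0.218, 0.0521]
tool_rot: [[-0.456, 0.89, 0.0], [0.89, 0.456, 0.0], [0.0, 0.0, -1.0]]
force: [-1.9, -0.5, -1.5]
grip_width: 0.165
gripper_force: 21.2
```

```bash
python3 -c "from h import *;lv()"
```

```text
t 22.37 r 0.0696 ang 297.37 yaw 117.11 z 0.0521 Fr -0.4 Ft -2.0 Fz -1.5 Mz 0.10 grip 0.165 21 j6 -0.29
```

>>> {"op": "servo_tool", "data": {"increments": [[0,0,-1,0,0.0012,0,0],[0,0,-1,0,0.0012,0,0],[0,0,-1,0,0.0012,0,0],[0,0,-1,0,0.0012,0,0],[0,0,0,0,0,0,0],[0,0,0,0,0,0,0],[0,0,0,0,0,0,0],[0,0,0,0,0,0,0]]}}

```text
t: 23.03
position: [0.6209, 0.2203, 0.0521]
tool_rot: [[-0.517, 0.856, 0.0], [0.856, 0.517, 0.0], [0.0, 0.0, -1.0]]
force: [-1.7, 1.9, -1.6]
grip_width: 0.161
gripper_force: 21.2
```

```bash
python3 -c "from h import *;lv()"
```

```text
t 23.03 r 0.0696 ang 301.33 yaw 121.11 z 0.0521 Fr -2.5 Ft -0.4 Fz -1.6 Mz 0.09 grip 0.161 21 j6 -0.36
```

>>> {"op": "servo_tool", "data": {"increments": [[0,0,-1,0,0.0012,0,0],[0,0,-1,0,0.0012,0,0],[0,0,-1,0,0.0012,0,0],[0,0,-1,0,0.0012,0,0],[0,0,0,0,0,0,0],[0,0,0,0,0,0,0],[0,0,0,0,0,0,0],[0,0,0,0,0,0,0]]}}

```text
t: 23.7
position: [0.6249, 0.223, 0.0521]
tool_rot: [[-0.575, 0.818, 0.0], [0.818, 0.575, 0.0], [0.0, 0.0, -1.0]]
force: [-3.5, 1.9, -0.8]
grip_width: 0.161
gripper_force: 21.2
```

```bash
python3 -c "from h import *;lv()"
```

```text
t 23.70 r 0.0696 ang 305.25 yaw 125.11 z 0.0521 Fr -3.6 Ft -1.7 Fz -0.8 Mz 0.13 grip 0.161 21 j6 -0.42
```

>>> {"op": "servo_tool", "data": {"increments": [[0,0,-1,0,0.0012,0,0],[0,0,-1,0,0.0012,0,0],[0,0,-1,0,0.0012,0,0],[0,0,0,0,0,0,0],[0,0,0,0,0,0,0],[0,0,0,0,0,0,0],[0,0,0,0,0,0,0],[0,0,0,0,0,0,0]]}}

```text
t: 24.37
position: [0.6274, 0.2248, 0.052]
tool_rot: [[-0.618, 0.786, -0.002], [0.786, 0.618, -0.0], [0.001, -0.001, -1.0]]
force: [-4.8, 1.9, 0.6]
grip_width: 0.163
gripper_force: 21.2
```

```bash
python3 -c "from h import *;lv()"
```

```text
t 24.37 r 0.0696 ang 307.82 yaw 128.16 z 0.0520 Fr -4.5 Ft -2.6 Fz 0.6 Mz 0.04 grip 0.163 21 j6 -0.47
```

>>> {"op": "servo_tool", "data": {"increments": [[0,0,0,0.0005,0,0,0],[0,0,-1,0,0.0012,0,0],[0,0,0,0,0,0,0],[0,0,0,0,0,0,0],[0,0,0,0,0,0,0],[0,0,0,0,0,0,0],[0,0,0,0,0,0,0],[0,0,0,0,0,0,0]]}}

```text
t: 25.03
position: [0.6283, 0.2256, 0.052]
tool_rot: [[-0.631, 0.776, -0.001], [0.776, 0.631, -0.001], [-0.0, -0.001, -1.0]]
force: [-5.1, -0.6, 0.6]
grip_width: 0.166
gripper_force: 21.3
```

```bash
python3 -c "from h import *;lv()"
```

```text
t 25.03 r 0.0695 ang 308.85 yaw 129.13 z 0.0520 Fr -2.7 Ft -4.3 Fz 0.6 Mz 0.08 grip 0.166 21 j6 -0.49
```

>>> {"op": "servo_tool", "data": {"increments": [[0,0,0,0.0003,0,0,0],[0,0,0,0,0,0,0],[0,0,0,0,0,0,0],[0,0,0,0,0,0,0],[0,0,0,0,0,0,0],[0,0,0,0,0,0,0],[0,0,0,0,0,0,0],[0,0,0,0,0,0,0]]}}

```text
t: 25.7
position: [0.6284, 0.2257, 0.052]
tool_rot: [[-0.631, 0.776, 0.0], [0.776, 0.631, -0.001], [-0.001, -0.0, -1.0]]
force: [-4.5, -2.1, -0.3]
grip_width: 0.163
gripper_force: 21.2
```

Run:
```python
from h import *
lv()
for k in range(5):
    env.grab_frame('top'); lv()
```

```text
t 25.70 r 0.0695 ang 308.94 yaw 129.12 z 0.0520 Fr -1.2 Ft -4.8 Fz -0.3 Mz 0.03 grip 0.163 21 j6 -0.49
t 25.75 r 0.0695 ang 308.95 yaw 129.12 z 0.0521 Fr 0.4 Ft -4.2 Fz -0.2 Mz 0.01 grip 0.163 21 j6 -0.49
t 25.80 r 0.0695 ang 308.93 yaw 129.12 z 0.0521 Fr -0.2 Ft -5.0 Fz -1.4 Mz 0.04 grip 0.167 21 j6 -0.49
t 25.85 r 0.0695 ang 308.92 yaw 129.12 z 0.0520 Fr -0.1 Ft -4.8 Fz 0.2 Mz 0.03 grip 0.165 21 j6 -0.49
t 25.90 r 0.0695 ang 308.93 yaw 129.12 z 0.0520 Fr -1.0 Ft -5.6 Fz 1.2 Mz 0.07 grip 0.164 21 j6 -0.49
t 25.95 r 0.0695 ang 308.94 yaw 129.12 z 0.0521 Fr 0.2 Ft -5.2 Fz -0.5 Mz 0.11 grip 0.164 21 j6 -0.49
```

The knob now takes about 5 N and barely moves, so the clamp is firm. Releasing and lifting off.

>>> {"op": "servo_tool", "data": {"increments": [[0,0,0,0,-0.0004,0,0],[0,0,0,0,-0.0004,0,0.4],[0,0,0,0,0,0,0.4],[0,0,0,0,0,0,0.4],[0,0,0,0,0,0,0.4],[0,0,0,0,0,0,0.4],[0,0,0,0,0,-0.005,0.4],[0,0,0,0,0,-0.01,0.4]]}}

```text
t: 26.62
position: [0.6267, 0.2255, 0.0661]
tool_rot: [[-0.631, 0.776, -0.003], [0.776, 0.631, -0.0], [0.001, -0.002, -1.0]]
force: [0.2, 0.4, -0.6]
grip_width: 0.401
gripper_force: 0.0
```

>>> {"op": "servo_tool", "data": {"increments": [[0,0,0,0,0,-0.015,0.4],[0,0,0,0,0,-0.015,0.4],[0,0,0,0,0,-0.015,0.4],[0,0,0,-0.006,0,-0.015,0.4],[0,0,0,-0.006,0,-0.015,0.4],[0,0,0,-0.006,0,-0.015,0.4],[0,0,0,0,0,0,0.4],[0,0,0,0,0,0,0.4]]}}

```text
t: 27.28
position: [0.6402, 0.2118, 0.16]
tool_rot: [[-0.63, 0.776, 0.004], [0.776, 0.63, 0.001], [-0.002, 0.004, -1.0]]
force: [-0.1, 0.3, -0.4]
grip_width: 0.4
gripper_force: 0.0
```

Run:
```python
from h import *
lv()
w=env.camera_info('wrist');np.save('w6.npy',w,allow_pickle=True)
p,d=env.grab_frame('wrist');cv2.imwrite('pics/w6.png',p[:,:,::-1])
print('pn',proj(w,(.4844,.2992,.018)),'pf',proj(w,(.6058,.3841,.018)))
```

```text
t 27.28 r 0.0878 ang 309.22 yaw 129.08 z 0.1600 Fr -0.3 Ft 0.1 Fz -0.4 Mz 0.04 grip 0.400 0 j6 -0.51
pn [228.6755 -19.9549] pf [422.2787  -3.4711]
```

View pics/w6.png

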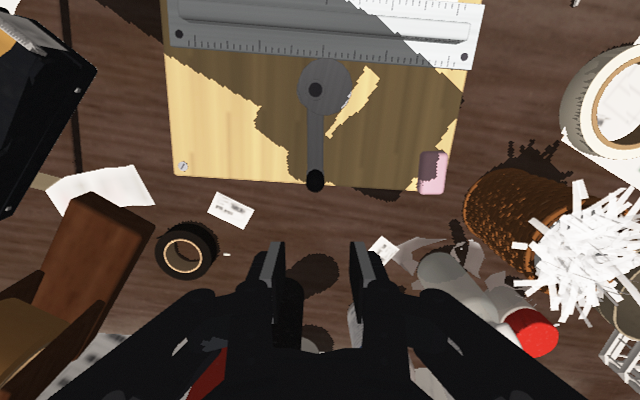

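The lever stands firm with its knob at (316,180), the cam meets the bar at about (325,60), and the bystanders are in place. I'll shift the camera over the pins for a last check.

>>> {"op": "servo_tool", "data": {"increments": [[0,0,0,0.015,0,0,0.4],[0,0,0,0.015,0,0,0.4],[0,0,0,0.015,0,0,0.4],[0,0,0,0.015,0,0,0.4],[0,0,0,0.015,0,0,0.4],[0,0,0,0.015,0,0,0.4],[0,0,0,0,0,0,0.4],[0,0,0,0,0,0,0.4]]}}

```text
t: 28.0
position: [0.5815, 0.2827, 0.1572]
tool_rot: [[-0.633, 0.775, 0.0], [0.775, 0.633, -0.0], [-0.0, 0.0, -1.0]]
force: [0.8, 0.5, 0.2]
grip_width: 0.4
gripper_force: 0.0
```

Run:
```python
from h import *
i=np.load('w6.npy',allow_pickle=True).item()
k=ray(i,(316,180),.0615)[:2];print('lever ang',np.degrees(np.arctan2(*(k-PV)[::-1]))%360,np.linalg.norm(k-PV))
w=env.camera_info('wrist');np.save('w7.npy',w,allow_pickle=True)
p,d=env.grab_frame('wrist');p=np.ascontiguousarray(p[:,:,::-1]);cv2.imwrite('pics/w7.png',p)
a=[proj(w,(.4844,.2992,.018)),proj(w,(.6058,.3841,.018))];print(a)
def crop(c,al=1.):
    c=np.int32(c);x0=max(c[0]-40,0);y0=max(c[1]-30,0);return cv2.convertScaleAbs(cv2.resize(p[y0:y0+60,x0:x0+80],(400,300),interpolation=cv2.INTER_CUBIC),alpha=al)
cv2.imwrite('pics/w7c.png',np.vstack([np.hstack([crop(a[0],1.3),crop(a[1],1.3)]),cv2.resize(p,(480,300)).__class__ and cv2.copyMakeBorder(cv2.resize(p,(480,300)),0,0,0,320,cv2.BORDER_CONSTANT)]))
```

```text
lever ang 309.1658946609842 0.0664226713161561
[array([240.0219, 107.3061]), array([413.5279, 120.6501])]
```

View pics/w7c.png

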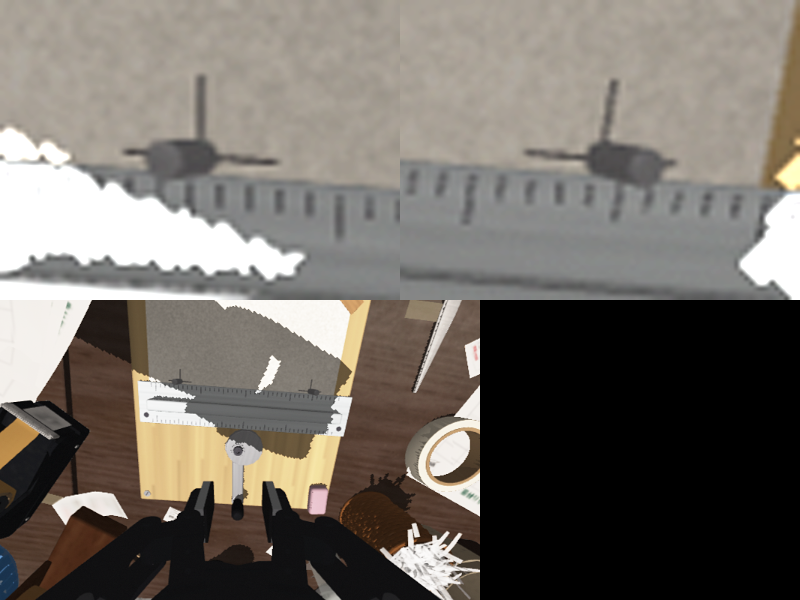

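Both pins show at the bar's edge, near pin base at about (240,107) and far pin base at about (414,121). I'll put numbers on the contact.

Run:
```python
from h import *
w=np.load('w7.npy',allow_pickle=True).item()
g=cv2.GaussianBlur(cv2.imread('pics/w7.png',0).astype(np.float32),(0,0),.7)
P=[]
for c in list(range(258,400,4))+list(range(428,440,4)):
    r0=111+(c-240)*13.3/173.5; lo=int(r0)-8; col=g[lo:lo+18,c]; dg=-np.diff(col); k=int(dg[1:-1].argmax())+1
    if dg[k]<6: continue
    off=.5*(dg[k-1]-dg[k+1])/(dg[k-1]-2*dg[k]+dg[k+1]); P.append((c,lo+k+.5+off))
pts=np.array([ray(w,q,.024)[:2] for q in P])
# base crosshairs read from the crops: crop origin = int(proj)-(40,30), scale 5
pn=ray(w,(200+200/5-.4,77+157/5-.4),.018)[:2]; pq=ray(w,(373+207/5-.4,90+154/5-.4),.018)[:2]
uu=(pn-pq)/np.linalg.norm(pn-pq);nn=np.array([-uu[1],uu[0]])
print('pins',pn,pq,np.linalg.norm(pn-pq),np.degrees(np.arctan2(uu[1],uu[0])))
a=(pts-pq)@uu;b=(pts-pq)@nn
f=np.polyfit(a,b,1)
for _ in range(3):
    m=abs(np.polyval(f,a)-b)<.0007; f=np.polyfit(a[m],b[m],1)
print(len(a),m.sum(),'edge angle deg',np.degrees(f[0]),'dist at far, near mm',1e3*np.polyval(f,[0,np.linalg.norm(pn-pq)]),'res',np.std(np.polyval(f,a[m])-b[m])*1e3)
```

```text
pins [0.4844 0.2985] [0.606  0.3845] 0.14887014435078477 -144.71554177151188
39 33 edge angle deg -0.3777285699993415 dist at far, near mm [3.0805 2.099 ] res 0.13429548481722398
```

```bash
python3 -c "from h import *;lv();print(env.finish_job())"
```

```text
t 28.05 r 0.0034 ang 140.19 yaw 129.17 z 0.1573 Fr 0.7 Ft 0.1 Fz -0.1 Mz 0.00 grip 0.404 0 j6 -0.39
the job is handed in; nothing more can be done
None
```

The job is handed in at 28 s: the straightedge is against the pins, the cam nipped it at about 5 N on the knob (about 1.25 rad of lever swing), and the lever stayed put after release. Contact on both pins rests on the push test and the cam pressing between them, because the last picture could not resolve gaps under about 1 mm.

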